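# Feed the trim saw carriage to its end stop

## Task

The stone trim saw is switched off: run its carriage, with the stone clamped in the vice, up to the end stop to check the stone clears the blade. Press the black lock button on the carriage with the fingertips and keep it held down while you push the carriage along its rails until it rests against the stop, then let the button spring up and move the hand clear. Do not force the carriage while it is locked, do not grasp or lift anything, and leave the jar, the rough stone and the cup where they are.

Things in the scene. Friction and masses are not known exactly. Their poses are not given: they have to be found in the camera images.
- saw: Fixed base of the small trim saw: grey plate 160 x 460 x 12 mm (x, y, z of its own frame) lying on the table, with two steel rails along its y axis. Origin at the centre of the plate's underside; its +y axis is the direction in which the carriage has to go. Blue motor housing with the 76 mm blade stands on its +x side, x from 80 to 195 mm, y from 55 to 185 mm, 90 mm tall at most. Its place and yaw vary.
- carriage (a joint): Travel of the carriage along the saw's +y axis, in m. The start varies; it ends where the carriage meets the end stop, less than 0.20. The carriage is an aluminium plate 100 (x) x 150 (y) x 12 mm, top at 43 mm above the table, weighing about 0.7 kg; friction of the rails about 1.5 N. Unless the lock button is pressed a brake holds it fast (it slips only at 35 N or more) wherever it stands.
- carriage_nose (a point): Middle of the carriage plate's front (+y) edge, which meets the end stop, 37 mm above the table.
- lock_button (a joint): How far the lock button is pressed, in m: 0 is up (brake on; within 1 mm), 0.005 fully down. It starts to give at about 6 N, is fully down at about 7 N and springs up by itself.
- button_top (a point): Centre of the top of the lock button: ribbed black pad 44 (x) x 56 (y) mm on the rear (-y) part of the carriage, top 55 mm above the table when up; it goes straight down 5 mm. It lies on the carriage and travels with it.
- push_face (a point): Point on the middle of the upright rear (-y) face of the dark steel vice on the carriage, just ahead (+y) of the button pad, 31 mm ahead of the button's centre. The face is 94 mm wide and stands from the plate's top (43 mm) to 73 mm above the table; this point is at 58 mm; the fingertips that hold the button can push against it. The clamped stone, at most 77 mm above the table, and the front jaw stand ahead of it.
- end_stop: Steel bridge 112 (x) x 28 (y) mm fixed over the rails, 50 mm tall with a 10 mm screw head on it; its place along the rails varies. Origin at table height in the plane of its face that looks to -y, in line with the rails; same axes as the saw. The carriage's front edge comes to rest on this face.
- jar: Loose glass jar, 60 mm wide, 85 mm tall, origin at the centre of its underside; to be left alone.
- rough_stone: Loose rough stone, 58 mm wide, 32 mm tall, origin at the centre of its underside; to be left alone.
- cup: Loose white cup, 64 mm wide, 70 mm tall, origin at the centre of its underside; to be left alone.

How it is judged (in metres and radians):
On the way, in this order (a step that is already met when the one before it is completed fails the run):
1. the lock button is pressed down (value of joint lock_button above 0.003 m), for 0.1 s.
2. the carriage rests against the end stop with the button still held down (value of joint lock_button above 0.002 m and y of carriage_nose in the frame of end_stop above -0.003 m), for 0.1 s.
At the end, for the whole second after the job is handed in: The carriage's front edge rests within 3 mm of the end stop's face, at rest; the lock button is up again (within 1 mm); jar, rough stone and cup are within 20 mm of where they began (y of carriage_nose in the frame of end_stop above -0.003 m and value of joint lock_button below 0.001 m and velocity of joint carriage between -0.005 and 0.005 m/s and distance of each of jar, rough_stone, cup from where it was at the start of the episode below 0.02 m); the robot touches nothing.
It fails at once if the carriage is forced along against its lock: it moves with the lock button up (pressed less than 1.5 mm) under a push of over 30 N, or faster than 100 mm/s (value of joint lock_button below 0.0015 m and (velocity of joint carriage above 0.1 m/s or (velocity of joint carriage above 0.01 m/s and contact force between the fingers and saw above 30 N))).
It fails at once if the jar, the rough stone or the cup is moved more than 20 mm or lifted (distance of any of jar, rough_stone, cup from where it was at the start of the episode above 0.02 m).
It also fails if it takes over 38 s, if anything falls off the work surface, if the arm or the gripper's body presses on something with over 40 N, if the wrist force passes 120 N, or if a joint passes its speed limit or range.

## Robot

A 6-joint arm with a two-finger parallel gripper is mounted at the origin on the work surface. World frame = base frame: x ahead of the robot, y to its left, z up, the work surface at z = 0. Lengths are in m, angles in degrees, forces in N, time in s.
With the tool pointing down it reaches from about 0.25 to 0.775 m from the base axis. Payload 8.9 kg.
Tool frame: the origin (TCP) lies at the very end of the fingers, on their centre line; the grasp point (between the pads) lies 19 mm behind it; z points along the fingers, y is the line along which they close (so a half turn about z gives the same grasp; the last joint's range is limited). The gripper opens to 85 mm and grips with 20 to 120 N. Pads are 22 mm wide; open, the fingers measure 114 mm over their backs; the gripper's body (76 mm by 85 mm) begins 54 mm behind the grasp point. The pads swing forward as they close: fully open they stand 13 mm farther back than shut.
Start: joints at [-73.871, 16.656, -8.789, 64.555, 0, 82.019], TCP at [0.214, -0.479, 0.231] pointing down, gripper open.
Joint ranges: [-144.48, 144.48], [-52.06, 99.96], [-74.48, 78.29], [-112.23, 115.85], [-86.99, 84.42], [-180, 180]. Speed limits (degrees/s): [127.2, 127.2, 159.86, 180, 180, 180].

## Interface

Orientations are given as [roll, pitch, yaw] about the fixed x, y, z axes, in that order (R = Rz(yaw) Ry(pitch) Rx(roll)).
In Python, from bench import telemetry, optics, ticket gives the robot as it stands.
- The arm moves only by the tool send_rows, never from a script. Its argument "moves" is a list of rows, each an object of numbers: "x", "y", "z": the shift along the tool's x, y, z in m; "rx", "ry", "rz": the turn, a rotation vector about the tool's x, y, z in rad; "hand": the closure, from 0 (fully open) to 1 (shut). In form: [{"x": .., "y": .., "z": .., "rx": .., "ry": .., "rz": .., "hand": ..}, ...]. A call has 1 to 5 rows; each row shifts and turns the commanded pose from where the row before left it, along the tool's axes as they then stand; what a row does not reach is not made up. A row lasts 1/12 s, in which the tool goes at most 41.7 mm and 7.16 degrees, less where a joint would pass 70% of its speed; a pose out of reach is approached as far as the arm can. A call with a gripper value outside its range is refused whole. The fingers move at their own pace and stop on an object; "grip_force" is the grip in N (left out, the last holds). Time passes only in rows, so rows that do not move let the fingers close. It gives the time, the measured TCP pose, the force, the opening and the grip force at its end, in the units of the state.
- telemetry.sense(): the state, without advancing time (a new reading comes with each control period).
- optics.get_image(name): name is "scene" or "top"; returns (picture, depth): 384x512x3 uint8, red, green, blue; 384x512 float32, m along the optical axis (not along the pixel's ray), 0 where there is no reading.
- optics.camera_info(name): a dict with "fx", "fy", "cx", "cy" (pixels), "origin" and "rotation" of the camera in the world. Camera axes: x right, y up, looking along -z (the intrinsics and any distortion apply to the point x, -y, -z); pixel columns grow to the right and rows downward; lengths in m; the calibration is good to about 2 mm. A picture is of the moment at which its call begins. camera_info takes no time and is no camera call.
- ticket.hand_in(): hands the job in; it is judged then, once.
Trained networks look in the newest picture that a camera, given by its name, has taken for a name from the list of things; names that differ only in an ending like _2 or _b are one class to them, and where a whole thing is asked for, a point or a joint stands for the part that bears it (a point fixed in the world has none). Each returns a list of dicts, best first, with "conf" (0 to 1); they miss things now and then, are a little off and sometimes report something else, mostly with a low value. They report only what shows in the picture. A call takes as long as a camera call.
- optics.look_for(thing, camera): "centre" ([x, y, z] in m, in world coordinates, good to about 4 mm: the middle of the surface that is visible of it).
The state is a dict: "time_s": time; "joints": joint angles; "qvel": joint speeds; "joint_torque": joint torques, N m; "tcp_pos": TCP position; "ee_rot": TCP orientation; "contact_force": force on the tool from outside, world axes, zero at the start; "wrist_torque": the same for the moment, N m; "gripper_width": finger opening in m; "grip_force": force on a finger pad.
Only numpy, scipy, OpenCV 4.12 (cv2) and the standard library are available. Lean on these libraries where they do the work, as an engineer would, in place of code of your own. Each camera call takes 0.05 s, during which the arm holds its last target. There are 200 camera calls.

## Working session

There is one attempt and no reset: what is moved stays moved. The work goes in short steps, Python scripts to look and compute and a tool call to move; the robot and the scene stay as the last step left them, time stands still between calls to the robot, and variables do not carry over. Pictures are saved under pics/ and viewed, at most 10 in all, crops included, and the job is handed in when it is done.

Besides the shell and the picture viewer there is one more tool, called after "Call:" in YAML: its name, and indented under it one key for each argument. send_rows: Moves the arm, as the interface text tells. Its arguments: {"type":"object","properties":{"moves":{"type":"array","items":{"type":"object","properties":{"x":{"type":"number"},"y":{"type":"number"},"z":{"type":"number"},"rx":{"type":"number"},"ry":{"type":"number"},"rz":{"type":"number"},"hand":{"type":"number"}}}},"grip_force":{"type":"number"}},"required":["moves"]}

```bash
mkdir -p pics; cat > h.py <<'E'
import numpy as np, cv2
from bench import telemetry, optics, ticket
def cloud(name):
    im,d=optics.get_image(name); c=optics.camera_info(name)
    v,u=np.mgrid[:d.shape[0],:d.shape[1]]
    p=np.stack([(u-c['cx'])/c['fx']*d,-(v-c['cy'])/c['fy']*d,-d],-1)
    P=p@np.array(c['rotation']).T+np.array(c['origin'])
    P[d==0]=np.nan
    return im,d,P
E
python3 - <<'E'
from h import *
for n in('top','scene'):
    im,d,P=cloud(n); cv2.imwrite(f'pics/{n}0.png',im[...,::-1]); np.save(n+'.npy',P)
    print({k:np.round(v,3).tolist() if not isinstance(v,str) else v for k,v in optics.camera_info(n).items()})
    for t in('lock_button','button_top','push_face','end_stop','carriage_nose','saw','jar','rough_stone','cup'):
        print(n,t,[(np.round(r['centre'],3).tolist(),round(r['conf'],2)) for r in optics.look_for(t,n)[:2]])
print(telemetry.sense())
E
```

```text
Traceback (most recent call last):
  File "h.py", line 7, in cloud
    P=p@np.array(c['rotation']).T+np.array(c['origin'])
      ~~~~~~~~~~~~~~~~~~~~~~~~~~~^~~~~~~~~~~~~~~~~~~~~~
ValueError: operands could not be broadcast together with shapes (384,512) (3,)
```

```bash
python3 - <<'E'
from bench import optics
for n in('top','scene'): print(optics.camera_info(n))
E
sed -i "s/np.array(c\['rotation'\]).T/R.from_euler('xyz',c['rotation'],degrees=True).as_matrix().T/; 1a from scipy.spatial.transform import Rotation as R" h.py
python3 - <<'E'
from h import *
for n in('top','scene'):
    im,d,P=cloud(n); cv2.imwrite(f'pics/{n}0.png',im[...,::-1]); np.save(n+'.npy',P)
    print(n,'table z',np.nanmedian(P[...,2]))
    for t in('lock_button','button_top','push_face','end_stop','carriage_nose','saw','jar','rough_stone','cup'):
        print(n,t,[(np.round(r['centre'],3).tolist(),round(r['conf'],2)) for r in optics.look_for(t,n)[:2]])
print(telemetry.sense())
E
```

```text
{'fx': 348.8625707021283, 'fy': 348.8625707021283, 'cx': 255.1011171826481, 'cy': 193.18574632357644, 'origin': array([0.48992561, 0.01513548, 0.76717586]), 'rotation': array([  7.17331408,   0.60270727, -88.73177553])}
{'fx': 477.08933767640065, 'fy': 477.08933767640065, 'cx': 253.44976992977126, 'cy': 185.69057699745665, 'origin': array([ 1.13565122, -0.5796117 ,  0.64393728]), 'rotation': array([55.17927444,  1.29148801, 42.68219021])}
top table z 0.00015422739788817363
top lock_button [([0.552, -0.081, 0.058], 0.56)]
top button_top [([0.548, -0.08, 0.059], 0.61)]
top push_face [([0.554, -0.042, 0.056], 0.76)]
top end_stop [([0.574, 0.139, 0.051], 0.95)]
top carriage_nose [([0.554, -0.043, 0.057], 0.89)]
top saw [([0.587, 0.06, 0.014], 0.96)]
top jar [([0.442, 0.155, 0.087], 0.82), ([0.55, -0.041, 0.055], 0.72)]
top rough_stone [([0.414, -0.032, 0.03], 0.73)]
top cup [([0.711, -0.065, 0.037], 0.71), ([0.443, 0.156, 0.085], 0.45)]
scene table z 0.0012795662588502288
scene lock_button [([0.554, -0.091, 0.057], 0.77)]
scene button_top [([0.554, -0.086, 0.053], 0.78)]
scene push_face 
[... 297 characters left out ...]
.045], 0.69)]
{'time_s': 1.05, 'joints': array([-7.38724347e+01,  1.66551512e+01, -8.78917355e+00,  6.45554762e+01,
       -7.04461348e-04,  8.20197018e+01]), 'qvel': array([0.01233151, 0.02764219, 0.09484329, 0.0543529 , 0.06321348,
       0.00950983]), 'joint_torque': array([ 7.83121213e-04, -5.37036645e+01,  3.31642377e+01,  1.54393565e-03,
       -6.48092669e-05,  7.35681851e-06]), 'tcp_pos': array([ 0.21444652, -0.47920153,  0.23131174]), 'ee_rot': array([1.79999901e+02, 7.25276064e-04, 2.41078635e+01]), 'contact_force': array([-0.75204386,  0.70331192, -0.24416107]), 'wrist_torque': array([ 0.02695694, -0.00064929, -0.02428449]), 'grip_force': 0.0, 'gripper_width': 0.08493220065248887}
```

View pics/top0.png

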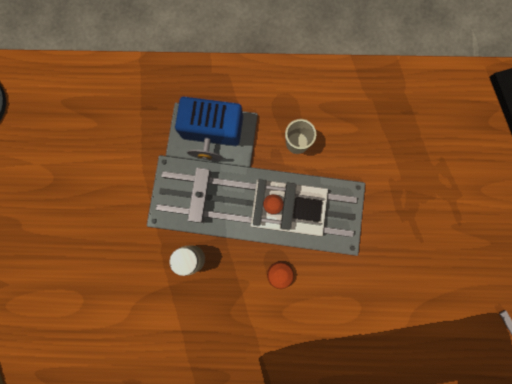

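View pics/scene0.png

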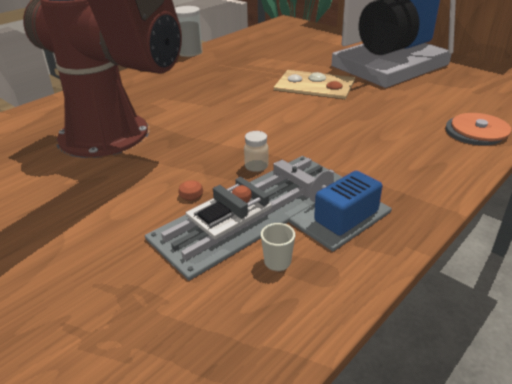

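```bash
cat > m.py <<'E'
from h import *
P=np.load('top.npy'); im=cv2.imread('pics/top0.png').astype(int)
V,U=np.mgrid[:384,:512]
roi=(U>145)&(U<370)&(V>150)&(V<256)
x,y,z=P[...,0],P[...,1],P[...,2]
def rect(m,name):
    lab=cv2.connectedComponentsWithStats(m.astype(np.uint8))
    k=1+np.argmax(lab[2][1:,4]); m=lab[1]==k
    q=P[m][:,:2].astype(np.float32); r=cv2.minAreaRect(q*1000)
    print(name,m.sum(),np.round(r[0],1),np.round(r[1],1),round(r[2],2),'z',np.round(np.median(P[m][:,2]),4)); return m
rect(roi&(z>.006),'all')
# plate: grey-ish not wood
sat=im.max(-1)-im.min(-1)
rect(roi&(sat<40)&(z>.006),'grey')
b=rect(roi&(im.max(-1)<45)&(U>292)&(U<328)&(V>192)&(V<226),'button')
rect(roi&(z>.036)&(z<.049)&(U>245),'carriage')
rect(roi&(z>.062)&(U>278),'rearjaw')
rect(roi&(z>.042)&(U<225)&(V>165),'stop')
E
python3 m.py
```

```text
all 16292 [578.4  19.7] [461.  195.3] 83.47 z 0.0134
grey 15810 [578.8  20.7] [458.6 194.8] 83.59 z 0.0133
button 538 [550.5 -82.5] [53.1 43.9] 83.28 z 0.0551
carriage 994 [552.9 -47.2] [149.9 100. ] 83.52 z 0.0432
rearjaw 540 [553.9 -37.4] [31.2 93.6] 83.75 z 0.073
stop 751 [574.6 141.6] [ 28.3 112.1] 83.37 z 0.0501
```

Yaw is about 83.5°, and the carriage has about 101 mm to travel. I'll turn the tool so its x axis lies along the rails, with the fingers shut.

Call:
send_rows:
  moves:
    - {"rz": -0.115,"hand": 1}
    - {"rz": -0.115,"hand": 1}
    - {"rz": -0.115,"hand": 1}
    - {"rz": -0.115,"hand": 1}
    - {"rz": -0.115,"hand": 1}

```text
invalid input
```

Call:
send_rows:
  moves:
    - {"rz": -0.115,"hand": 1}
    - {"rz": -0.115,"hand": 1}
    - {"rz": -0.115,"hand": 1}
    - {"rz": -0.115,"hand": 1}
    - {"hand": 1}

```text
invalid input
```

Call:
send_rows:
  moves:
    - {"x": 0,"y": 0,"z": 0,"rx": 0,"ry": 0,"rz": -0.115,"hand": 1}
    - {"x": 0,"y": 0,"z": 0,"rx": 0,"ry": 0,"rz": -0.115,"hand": 1}
    - {"x": 0,"y": 0,"z": 0,"rx": 0,"ry": 0,"rz": -0.115,"hand": 1}
    - {"x": 0,"y": 0,"z": 0,"rx": 0,"ry": 0,"rz": -0.115,"hand": 1}
    - {"x": 0,"y": 0,"z": 0,"rx": 0,"ry": 0,"rz": -0.115,"hand": 1}

```text
time_s: 1.47
tcp_pos: [0.2145, -0.4792, 0.2313]
ee_rot: [-180.0, -0.0, 57.4]
contact_force: [0.5, -0.4, 0.6]
gripper_width: 0.0255
grip_force: 0.0
```

Call:
send_rows:
  moves:
    - {"x": 0,"y": 0,"z": 0,"rx": 0,"ry": 0,"rz": -0.115,"hand": 1}
    - {"x": 0,"y": 0,"z": 0,"rx": 0,"ry": 0,"rz": -0.115,"hand": 1}
    - {"x": 0,"y": 0,"z": 0,"rx": 0,"ry": 0,"rz": -0.115,"hand": 1}
    - {"x": 0,"y": 0,"z": 0,"rx": 0,"ry": 0,"rz": -0.112,"hand": 1}
    - {"x": 0.02,"y": 0.012,"z": 0,"rx": 0,"ry": 0,"rz": 0,"hand": 1}

```text
time_s: 1.88
tcp_pos: [0.2275, -0.463, 0.2312]
ee_rot: [-180.0, 0.1, 83.6]
contact_force: [0.8, 0.8, -1.0]
gripper_width: 0.0001
grip_force: 0.0
```

Call:
send_rows:
  moves:
    - {"x": 0.032,"y": 0.021,"z": 0,"rx": 0,"ry": 0,"rz": 0,"hand": 1}
    - {"x": 0.032,"y": 0.021,"z": 0,"rx": 0,"ry": 0,"rz": 0,"hand": 1}
    - {"x": 0.032,"y": 0.021,"z": 0,"rx": 0,"ry": 0,"rz": 0,"hand": 1}
    - {"x": 0.032,"y": 0.021,"z": 0,"rx": 0,"ry": 0,"rz": 0,"hand": 1}
    - {"x": 0.032,"y": 0.021,"z": 0,"rx": 0,"ry": 0,"rz": 0,"hand": 1}

```text
time_s: 2.3
tcp_pos: [0.3527, -0.3128, 0.2315]
ee_rot: [180.0, 0.0, 83.2]
contact_force: [1.1, -0.4, 0.3]
gripper_width: 0.0
grip_force: 0.0
```

Call:
send_rows:
  moves:
    - {"x": 0.032,"y": 0.021,"z": 0,"rx": 0,"ry": 0,"rz": 0,"hand": 1}
    - {"x": 0.032,"y": 0.021,"z": 0,"rx": 0,"ry": 0,"rz": 0,"hand": 1}
    - {"x": 0.032,"y": 0.021,"z": 0,"rx": 0,"ry": 0,"rz": 0,"hand": 1}
    - {"x": 0.032,"y": 0.021,"z": 0,"rx": 0,"ry": 0,"rz": 0,"hand": 1}
    - {"x": 0.032,"y": 0.021,"z": 0,"rx": 0,"ry": 0,"rz": 0,"hand": 1}

```text
time_s: 2.72
tcp_pos: [0.4759, -0.166, 0.2315]
ee_rot: [180.0, 0.0, 83.2]
contact_force: [0.9, -0.5, -0.3]
gripper_width: 0.0002
grip_force: 0.0
```

Call:
send_rows:
  moves:
    - {"x": 0.026,"y": 0.0155,"z": 0,"rx": 0,"ry": 0,"rz": -0.005,"hand": 1}
    - {"x": 0.026,"y": 0.0155,"z": 0.02,"rx": 0,"ry": 0,"rz": 0,"hand": 1}
    - {"x": 0.026,"y": 0.0155,"z": 0.02,"rx": 0,"ry": 0,"rz": 0,"hand": 1}
    - {"x": 0.027,"y": 0.016,"z": 0.02,"rx": 0,"ry": 0,"rz": 0,"hand": 1}
    - {"x": 0,"y": 0,"z": 0.02,"rx": 0,"ry": 0,"rz": 0,"hand": 1}

```text
time_s: 3.13
tcp_pos: [0.5518, -0.0667, 0.1505]
ee_rot: [179.9, -0.1, 83.7]
contact_force: [-0.9, -0.1, -0.3]
gripper_width: -0.0002
grip_force: 0.0
```

Call:
send_rows:
  moves:
    - {"x": 0,"y": 0,"z": 0.03,"rx": 0,"ry": 0,"rz": 0,"hand": 1}
    - {"x": 0,"y": 0,"z": 0.025,"rx": 0,"ry": 0,"rz": 0,"hand": 1}
    - {"x": 0,"y": 0,"z": 0.015,"rx": 0,"ry": 0,"rz": 0,"hand": 1}
    - {"x": 0,"y": 0,"z": 0.008,"rx": 0,"ry": 0,"rz": 0,"hand": 1}
    - {"x": 0,"y": 0,"z": 0,"rx": 0,"ry": 0,"rz": 0,"hand": 1}

```text
time_s: 3.55
tcp_pos: [0.5479, -0.0702, 0.0718]
ee_rot: [-179.8, -0.0, 83.5]
contact_force: [-0.2, 0.3, 0.5]
gripper_width: -0.0
grip_force: 0.0
```

```bash
python3 - <<'E'
from h import *
s=telemetry.sense(); print(s['tcp_pos'],s['ee_rot'],s['contact_force'])
a,_=optics.get_image('top'); b,_=optics.get_image('scene')
c=lambda i:cv2.resize(i,(400,300),interpolation=cv2.INTER_CUBIC)
cv2.imwrite('pics/near.png',np.hstack([c(a[120:270,200:400]),c(b[130:280,130:330])])[...,::-1])
E
```

```text
[ 0.54789503 -0.07024288  0.0717826 ] [-1.79840100e+02 -2.35562011e-02  8.35225445e+01] [-0.21334251  0.30223984  0.47370667]
```

View pics/near.png

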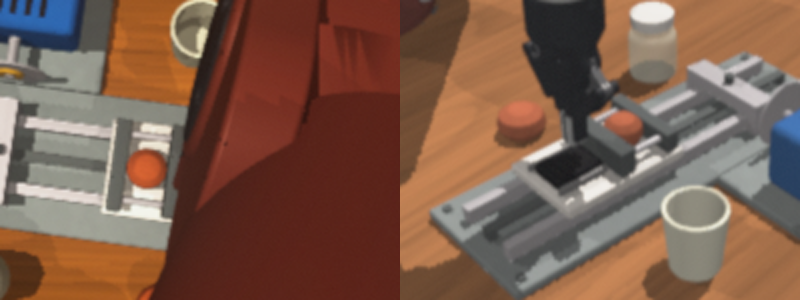

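The fingertips (crop pixel about (572,138)) hang just over the front of the button pad, close behind the vice face, and nothing is touching. Next I go down gently while watching the force.

Call:
send_rows:
  moves:
    - {"x": 0,"y": 0.0025,"z": 0.005,"rx": 0,"ry": 0,"rz": 0,"hand": 1}
    - {"x": 0,"y": 0,"z": 0.005,"rx": 0,"ry": 0,"rz": 0,"hand": 1}
    - {"x": 0,"y": 0,"z": 0.004,"rx": 0,"ry": 0,"rz": 0,"hand": 1}
    - {"x": 0,"y": 0,"z": 0.002,"rx": 0,"ry": 0,"rz": 0,"hand": 1}
    - {"x": 0,"y": 0,"z": 0.001,"rx": 0,"ry": 0,"rz": 0,"hand": 1}

```text
time_s: 4.07
tcp_pos: [0.5513, -0.0708, 0.056]
ee_rot: [-180.0, -0.0, 83.5]
contact_force: [-0.1, 0.3, 0.2]
gripper_width: -0.0001
grip_force: 0.0
```

Call:
send_rows:
  moves:
    - {"x": 0,"y": 0,"z": 0.001,"rx": 0,"ry": 0,"rz": 0,"hand": 1}
    - {"x": 0,"y": 0,"z": 0.001,"rx": 0,"ry": 0,"rz": 0,"hand": 1}
    - {"x": 0,"y": 0,"z": 0,"rx": 0,"ry": 0,"rz": 0,"hand": 1}

```text
time_s: 4.32
tcp_pos: [0.5515, -0.0708, 0.0543]
ee_rot: [180.0, -0.0, 83.5]
contact_force: [-0.6, -0.5, 0.9]
gripper_width: 0.0004
grip_force: 0.5
```

Call:
send_rows:
  moves:
    - {"x": 0,"y": 0,"z": 0.001,"rx": 0,"ry": 0,"rz": 0,"hand": 1}
    - {"x": 0,"y": 0,"z": 0.001,"rx": 0,"ry": 0,"rz": 0,"hand": 1}
    - {"x": 0,"y": 0,"z": 0.001,"rx": 0,"ry": 0,"rz": 0,"hand": 1}
    - {"x": 0,"y": 0,"z": 0,"rx": 0,"ry": 0,"rz": 0,"hand": 1}

```text
time_s: 4.65
tcp_pos: [0.5516, -0.0708, 0.0514]
ee_rot: [180.0, -0.0, 83.5]
contact_force: [-1.5, 0.9, 4.7]
gripper_width: 0.0002
grip_force: 2.4
```

Call:
send_rows:
  moves:
    - {"x": 0,"y": 0,"z": 0.001,"rx": 0,"ry": 0,"rz": 0,"hand": 1}
    - {"x": 0,"y": 0,"z": 0,"rx": 0,"ry": 0,"rz": 0,"hand": 1}
    - {"x": 0,"y": 0,"z": 0,"rx": 0,"ry": 0,"rz": 0,"hand": 1}

```text
time_s: 4.9
tcp_pos: [0.5516, -0.0708, 0.0505]
ee_rot: [180.0, 0.0, 83.5]
contact_force: [-1.8, 0.5, 5.1]
gripper_width: 0.0005
grip_force: 2.8
```

Call:
send_rows:
  moves:
    - {"x": 0,"y": 0,"z": 0.001,"rx": 0,"ry": 0,"rz": 0,"hand": 1}
    - {"x": 0,"y": 0,"z": 0,"rx": 0,"ry": 0,"rz": 0,"hand": 1}
    - {"x": 0,"y": 0,"z": 0,"rx": 0,"ry": 0,"rz": 0,"hand": 1}

```text
time_s: 5.15
tcp_pos: [0.5517, -0.0708, 0.05]
ee_rot: [180.0, 0.0, 83.5]
contact_force: [-2.5, 1.6, 9.8]
gripper_width: -0.0002
grip_force: 5.2
```

Call:
send_rows:
  moves:
    - {"x": 0,"y": 0,"z": 0.001,"rx": 0,"ry": 0,"rz": 0,"hand": 1}
    - {"x": 0,"y": 0,"z": 0,"rx": 0,"ry": 0,"rz": 0,"hand": 1}
    - {"x": 0,"y": 0,"z": 0,"rx": 0,"ry": 0,"rz": 0,"hand": 1}

```text
time_s: 5.4
tcp_pos: [0.5517, -0.0708, 0.0498]
ee_rot: [179.9, 0.0, 83.5]
contact_force: [-6.2, 1.8, 20.3]
gripper_width: 0.0001
grip_force: 10.4
```

The button is fully down, at z≈0.050 with about 20 N on it. Now I push along the rails.

Call:
send_rows:
  moves:
    - {"x": 0.001,"y": 0,"z": 0,"rx": 0,"ry": 0,"rz": 0,"hand": 1}
    - {"x": 0.002,"y": 0,"z": 0,"rx": 0,"ry": 0,"rz": 0,"hand": 1}
    - {"x": 0.003,"y": 0,"z": 0,"rx": 0,"ry": 0,"rz": 0,"hand": 1}
    - {"x": 0.003,"y": 0,"z": 0,"rx": 0,"ry": 0,"rz": 0,"hand": 1}
    - {"x": 0.003,"y": 0,"z": 0,"rx": 0,"ry": 0,"rz": 0,"hand": 1}

```text
time_s: 5.82
tcp_pos: [0.553, -0.0593, 0.0498]
ee_rot: [179.9, 0.1, 83.5]
contact_force: [-6.9, -0.2, 20.6]
gripper_width: -0.0002
grip_force: 10.2
```

Call:
send_rows:
  moves:
    - {"x": 0.004,"y": 0,"z": 0,"rx": 0,"ry": 0,"rz": 0,"hand": 1}
    - {"x": 0.004,"y": 0,"z": 0,"rx": 0,"ry": 0,"rz": 0,"hand": 1}
    - {"x": 0.004,"y": 0,"z": 0,"rx": 0,"ry": 0,"rz": 0,"hand": 1}
    - {"x": 0.004,"y": 0,"z": 0,"rx": 0,"ry": 0,"rz": 0,"hand": 1}
    - {"x": 0.004,"y": 0,"z": 0,"rx": 0,"ry": 0,"rz": 0,"hand": 1}

```text
time_s: 6.23
tcp_pos: [0.5553, -0.0393, 0.0498]
ee_rot: [179.9, 0.1, 83.5]
contact_force: [-6.5, -0.9, 19.5]
gripper_width: 0.0003
grip_force: 10.2
```

Call:
send_rows:
  moves:
    - {"x": 0.005,"y": 0,"z": 0,"rx": 0,"ry": 0,"rz": 0,"hand": 1}
    - {"x": 0.005,"y": 0,"z": 0,"rx": 0,"ry": 0,"rz": 0,"hand": 1}
    - {"x": 0.005,"y": 0,"z": 0,"rx": 0,"ry": 0,"rz": 0,"hand": 1}
    - {"x": 0.005,"y": 0,"z": 0,"rx": 0,"ry": 0,"rz": 0,"hand": 1}
    - {"x": 0.005,"y": 0,"z": 0,"rx": 0,"ry": 0,"rz": 0,"hand": 1}

```text
time_s: 6.65
tcp_pos: [0.5582, -0.0144, 0.0498]
ee_rot: [179.9, 0.1, 83.5]
contact_force: [-6.7, -0.2, 20.5]
gripper_width: 0.0002
grip_force: 10.2
```

Call:
send_rows:
  moves:
    - {"x": 0.005,"y": 0,"z": 0,"rx": 0,"ry": 0,"rz": 0,"hand": 1}
    - {"x": 0.005,"y": 0,"z": 0,"rx": 0,"ry": 0,"rz": 0,"hand": 1}
    - {"x": 0.005,"y": 0,"z": 0,"rx": 0,"ry": 0,"rz": 0,"hand": 1}
    - {"x": 0.005,"y": 0,"z": 0,"rx": 0,"ry": 0,"rz": 0,"hand": 1}
    - {"x": 0.005,"y": 0,"z": 0,"rx": 0,"ry": 0,"rz": 0,"hand": 1}

```text
time_s: 7.07
tcp_pos: [0.561, 0.0105, 0.0498]
ee_rot: [179.9, 0.0, 83.5]
contact_force: [-7.1, -1.2, 20.0]
gripper_width: -0.0003
grip_force: 10.1
```

Call:
send_rows:
  moves:
    - {"x": 0.004,"y": 0,"z": 0,"rx": 0,"ry": 0,"rz": 0,"hand": 1}
    - {"x": 0.004,"y": 0,"z": 0,"rx": 0,"ry": 0,"rz": 0,"hand": 1}
    - {"x": 0.003,"y": 0,"z": 0,"rx": 0,"ry": 0,"rz": 0,"hand": 1}
    - {"x": 0.002,"y": 0,"z": 0,"rx": 0,"ry": 0,"rz": 0,"hand": 1}
    - {"x": 0.002,"y": 0,"z": 0,"rx": 0,"ry": 0,"rz": 0,"hand": 1}

```text
time_s: 7.48
tcp_pos: [0.5627, 0.0255, 0.0498]
ee_rot: [179.9, 0.0, 83.5]
contact_force: [-6.6, -0.6, 20.0]
gripper_width: -0.0001
grip_force: 10.1
```

Travelled 97 mm so far; the last few millimetres go slowly, watching for the stop.

Call:
send_rows:
  moves:
    - {"x": 0.001,"y": 0,"z": 0,"rx": 0,"ry": 0,"rz": 0,"hand": 1}
    - {"x": 0.001,"y": 0,"z": 0,"rx": 0,"ry": 0,"rz": 0,"hand": 1}
    - {"x": 0.001,"y": 0,"z": 0,"rx": 0,"ry": 0,"rz": 0,"hand": 1}
    - {"x": 0.001,"y": 0,"z": 0,"rx": 0,"ry": 0,"rz": 0,"hand": 1}
    - {"x": 0.001,"y": 0,"z": 0,"rx": 0,"ry": 0,"rz": 0,"hand": 1}

```text
time_s: 7.9
tcp_pos: [0.5632, 0.0301, 0.0498]
ee_rot: [179.9, 0.1, 83.5]
contact_force: [-7.0, -7.2, 20.2]
gripper_width: 0.0002
grip_force: 9.9
```

Call:
send_rows:
  moves:
    - {"x": 0.001,"y": 0,"z": 0,"rx": 0,"ry": 0,"rz": 0,"hand": 1}
    - {"x": 0.001,"y": 0,"z": 0,"rx": 0,"ry": 0,"rz": 0,"hand": 1}
    - {"x": 0,"y": 0,"z": 0,"rx": 0,"ry": 0,"rz": 0,"hand": 1}

```text
time_s: 8.15
tcp_pos: [0.5633, 0.0303, 0.0498]
ee_rot: [179.9, 0.3, 83.5]
contact_force: [-7.6, -9.7, 20.2]
gripper_width: -0.0001
grip_force: 10.1
```

The TCP stopped after 101.8 mm with a reaction along the rails, so the carriage is on the stop as computed. I'll hold, then lift straight up.

Call:
send_rows:
  moves:
    - {"x": 0,"y": 0,"z": 0,"rx": 0,"ry": 0,"rz": 0,"hand": 1}
    - {"x": 0,"y": 0,"z": 0,"rx": 0,"ry": 0,"rz": 0,"hand": 1}
    - {"x": 0,"y": 0,"z": -0.003,"rx": 0,"ry": 0,"rz": 0,"hand": 1}
    - {"x": 0,"y": 0,"z": -0.004,"rx": 0,"ry": 0,"rz": 0,"hand": 1}
    - {"x": 0,"y": 0,"z": -0.006,"rx": 0,"ry": 0,"rz": 0,"hand": 1}

```text
time_s: 8.57
tcp_pos: [0.5629, 0.0326, 0.0612]
ee_rot: [-180.0, -0.0, 83.5]
contact_force: [0.0, 0.4, -0.2]
gripper_width: 0.0
grip_force: 0.0
```

Call:
send_rows:
  moves:
    - {"x": 0,"y": 0,"z": -0.02,"rx": 0,"ry": 0,"rz": 0,"hand": 1}
    - {"x": 0,"y": 0,"z": -0.03,"rx": 0,"ry": 0,"rz": 0,"hand": 1}
    - {"x": 0,"y": 0,"z": -0.035,"rx": 0,"ry": 0,"rz": 0,"hand": 1}
    - {"x": 0,"y": 0,"z": -0.035,"rx": 0,"ry": 0,"rz": 0,"hand": 1}
    - {"x": -0.02,"y": 0,"z": -0.02,"rx": 0,"ry": 0,"rz": 0,"hand": 1}

```text
time_s: 8.98
tcp_pos: [0.5622, 0.0149, 0.2052]
ee_rot: [179.8, -0.1, 83.7]
contact_force: [1.2, -0.0, -0.3]
gripper_width: 0.0005
grip_force: 0.0
```

Call:
send_rows:
  moves:
    - {"x": -0.035,"y": 0,"z": 0,"rx": 0,"ry": 0,"rz": 0,"hand": 1}
    - {"x": -0.035,"y": 0,"z": 0,"rx": 0,"ry": 0,"rz": 0,"hand": 1}
    - {"x": -0.035,"y": 0,"z": 0,"rx": 0,"ry": 0,"rz": 0,"hand": 1}
    - {"x": -0.035,"y": 0,"z": 0,"rx": 0,"ry": 0,"rz": 0,"hand": 1}
    - {"x": -0.035,"y": 0,"z": 0,"rx": 0,"ry": 0,"rz": 0,"hand": 1}

```text
time_s: 9.4
tcp_pos: [0.5409, -0.1625, 0.2015]
ee_rot: [180.0, -0.0, 83.6]
contact_force: [1.2, -1.5, -0.2]
gripper_width: -0.0
grip_force: 0.0
```

Call:
send_rows:
  moves:
    - {"x": -0.035,"y": -0.015,"z": 0,"rx": 0,"ry": 0,"rz": 0,"hand": 1}
    - {"x": -0.035,"y": -0.015,"z": 0,"rx": 0,"ry": 0,"rz": 0,"hand": 1}
    - {"x": -0.02,"y": -0.015,"z": 0,"rx": 0,"ry": 0,"rz": 0,"hand": 1}
    - {"x": 0,"y": 0,"z": 0,"rx": 0,"ry": 0,"rz": 0,"hand": 1}
    - {"x": 0,"y": 0,"z": 0,"rx": 0,"ry": 0,"rz": 0,"hand": 1}

```text
time_s: 9.82
tcp_pos: [0.4857, -0.2464, 0.2014]
ee_rot: [-180.0, -0.0, 83.4]
contact_force: [0.1, 0.2, -0.4]
gripper_width: 0.0002
grip_force: 0.0
```

```bash
python3 - <<'E'
from h import *
im,d,P=cloud('top'); cv2.imwrite('pics/end.png',im[...,::-1]); np.save('end.npy',P)
z=P[...,2]; u=np.array([np.cos(np.radians(83.5)),np.sin(np.radians(83.5))])
s=(P[...,:2]-[.5529,-.0472])@u; t=(P[...,:2]-[.5529,-.0472])@np.array([u[1],-u[0]])
for lat in(-.03,-.02,.02,.03):
    k=(abs(t-lat)<.003)&(s>.0)&(s<.22); o=np.argsort(s[k])
    print(lat,[(int(a*1000),int(b*1000)) for a,b in zip(s[k][o],z[k][o])][::6])
for n in('jar','rough_stone','cup'): print(n,[np.round(r['centre'],3).tolist() for r in optics.look_for(n,'top')[:1]])
print(telemetry.sense()['contact_force'])
E
```

```text
-0.03 [(0, 29), (5, 12), (12, 31), (16, 31), (21, 30), (28, 45), (32, 42), (36, 43), (40, 44), (44, 42), (47, 51), (51, 49), (55, 50), (59, 45), (63, 41), (67, 44), (71, 43), (76, 41), (78, 42), (82, 50), (87, 46), (91, 50), (95, 48), (98, 72), (101, 73), (105, 74), (109, 74), (113, 73), (120, 43), (125, 57), (129, 58), (135, 44), (141, 59), (145, 59), (151, 59), (156, 59), (159, 67), (162, 69), (167, 66), (171, 66), (177, 50), (182, 49), (184, 51), (189, 50), (193, 48), (199, 47), (203, 49), (213, 29), (219, 15)]
-0.02 [(0, 11), (4, 13), (10, 9), (14, 11), (19, 11), (24, 13), (29, 42), (34, 43), (38, 55), (42, 54), (46, 56), (50, 51), (54, 48), (58, 42), (61, 55), (65, 53), (69, 56), (73, 54), (77, 45), (80, 53), (83, 57), (88, 55), (92, 43), (95, 61), (99, 71), (103, 72), (107, 73), (111, 71), (119, 42), (123, 42), (126, 61), (130, 40), (132, 68), (136, 41), (138, 63), (143, 41), (147, 44), (151, 42), (155, 41), (156, 66), (161, 67), (166, 66), (170, 66), (177, 48), (181, 51), (186, 49), (188, 51), (192, 50), (197, 49), (203, 50), (215, 10), (219, 12)]
0.02 [(0, 11), (4, 9), (9, 14
[... 417 characters left out ...]
7, 11)]
0.03 [(0, 26), (3, 12), (8, 30), (10, 13), (14, 28), (17, 12), (20, 30), (24, 31), (30, 43), (36, 53), (42, 49), (46, 44), (52, 53), (59, 52), (63, 49), (68, 43), (73, 51), (77, 50), (82, 42), (89, 41), (93, 44), (96, 71), (100, 71), (104, 72), (108, 73), (112, 72), (117, 57), (121, 40), (124, 56), (127, 43), (131, 41), (133, 42), (136, 58), (139, 41), (142, 60), (146, 41), (148, 63), (151, 40), (154, 43), (156, 61), (159, 68), (164, 66), (168, 66), (176, 50), (180, 53), (185, 50), (189, 51), (193, 50), (198, 50), (202, 49), (212, 30), (216, 11), (219, 19)]
jar [[0.445, 0.156, 0.089]]
rough_stone [[0.418, -0.034, 0.025]]
cup [[0.714, -0.064, 0.037]]
[0.03698425 1.12227217 0.09289526]
```

View pics/end.png

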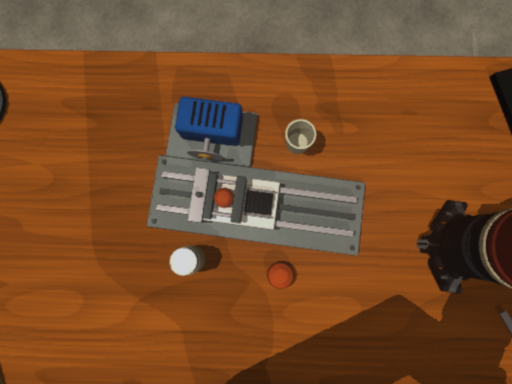

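The picture shows the carriage against the stop: its front edge meets the stop's face at about pixel (210,195), 176 mm by depth. The button at (259,203) is up at 55 mm, the hand is clear, and the loose things haven't moved. Handing in.

```bash
python3 -c "
from bench import ticket
print(ticket.hand_in())"
```

```text
the job is handed in; nothing more can be done
None
```

The carriage was run about 102 mm to the end stop with the lock button held down; the button is up again, the hand is clear, the jar, rough stone and cup have not moved, and the job is handed in (no verdict was returned).

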